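# Set a lipped chopping board over the worktop edge above the scrap bin

## Task

Set up the lipped chopping board over the scrap bin that hangs on the cupboard door, using only your fingertips. Push the board sideways until it is centred on the bin, draw it toward you until its front lip has passed the worktop's front edge and dropped over it so that the board lies flat (never more than 6 cm of board hanging out), then push it back until the lip is snug against the edge along its whole width. Push the board gently, never grip or lift it, and leave everything else where it stands.

Things in the scene. Friction and masses are not known exactly. Their poses are not given: they have to be found in the camera images.
- board: Pale wooden board with two narrow dark stripes, loose, about 0.7 kg, 280 mm wide (y), 190 mm deep (x). Slab 14 mm thick; origin on its underside, midway in width. Front lip under the slab: x -86 to -70 mm, down to z -22 mm. Rear upstand: x 90 to 104 mm, underside up to z 40 mm, full width. Starts standing on lip and heel, front pitched up 7.2 deg, yaw up to 6 deg. Slides at 3 to 7 N.
- heel_left (a point): Left end of the board's heel (the bottom edge at the back): x 104, y +130, z 0 mm on the board. The heel stays on the worktop throughout. The lip's inner (rear) face runs parallel to it, 174 mm in front; once the whole lip is past the worktop's edge the board's front drops 22 mm and the slab lies flat. Seated, the heel is 174 mm behind the worktop's front edge.
- heel_right (a point): Right end of the heel: x 104, y -130, z 0 mm on the board.
- upstand (a point): Middle of the top of the board's upstand: x 97, y 0, z 40 mm on the board, 26 mm above the slab's top. Both faces of the upstand are free to push on.
- upstand_front: Front half (7 mm thick) of the board's upstand, the side facing the robot; part of the board, same origin and axes as the board. Its front face, at x 90 mm, rises 26 mm above the slab's top.
- upstand_back: Back half (7 mm thick) of the board's upstand; part of the board, same origin and axes as the board. Its rear face, at x 104 mm, reaches from the worktop to z 40 mm.
- worktop_edge (a point): Fixed point on the front top edge of the black worktop. The edge is straight, along world y through this point; the worktop (top z = 0, 38 mm thick) lies on its +x side, free air on its -x side. The cabinet doors below stand 20 mm back from the edge.
- bin: Grey open scrap bin with a white rim, hung on the cupboard door in front of and below the worktop's edge, fixed; 200 mm wide (y), 115 mm deep (x), rim at z -56 mm. Origin midway in its width, on the worktop's top 110 mm behind the front edge; the mouth lies x -207 to -92 mm from it. Centred means the board's middle has the same world y as this origin.
- bowl: Pink stoneware bowl, 146 mm across, 73 mm high, origin under its centre. A bystander, loose.
- onion: Red onion, 84 mm across, 82 mm high, origin under its centre. A bystander, loose.
- lemon: Yellow lemon, 78x55x56 mm, origin under its centre. A bystander, loose.
- mill: Small salt shaker, clear glass with a grey top, 44 mm across, 90 mm high, origin under its centre. A bystander, loose.
- mug: White mug with grey-blue dots, 83 mm across, 112 mm with its handle, 94 mm high, origin under its centre. A bystander, loose.
- salt: White, red and blue upright carton, 39x59x92 mm, origin under its centre. A bystander, loose.
- spoon: Teaspoon with a red handle, 132 mm long, 11 mm high, lying behind the board, origin under its centre. A bystander, loose.

How it is judged (in metres and radians):
On the way:
1. the lip has dropped over the worktop's front edge at both ends and the board lies flat (x of each of heel_left, heel_right in the frame of worktop_edge below 0.176 m and height (world z) of board below 0.004 m and angle between board's own z axis and vertical below 0.03 rad and height (world z) of each of heel_left, heel_right above -0.004 m), for 0.2 s.
At the end, for the whole second after the job is handed in: The board lies flat on the worktop with its lip hanging over the front edge, the lip's inner face within 4 mm of the edge at both ends (heel 170 to 176 mm behind the edge), the board's middle within 20 mm of the bin's middle sideways, at rest (all of step 1 and x of each of heel_left, heel_right in the frame of worktop_edge above 0.17 m and y of board in the frame of bin between -0.02 and 0.02 m and linear speed of board below 0.01 m/s and angular speed of board below 0.05 rad/s); the robot touches nothing.
It fails at once if more than 6 cm of the board hangs out over the edge (heel less than 129 mm behind it) (x of any of heel_left, heel_right in the frame of worktop_edge below 0.129 m).
It fails at once if the board is lifted (heel over 15 mm above the worktop, or its origin over 24 mm; it starts at 13 mm) (height (world z) of board above 0.024 m or height (world z) of any of heel_left, heel_right above 0.015 m).
It fails at once if the board's upstand is pinched (fingers press on its front and its back at once, over 5 N each) (contact force between the fingers and upstand_front above 5 N and contact force between the fingers and upstand_back above 5 N).
It fails at once if the board is shoved hard (fingers press on it with more than 70 N) (contact force between the fingers and board above 70 N).
It fails at once if a bystander is moved by more than 25 mm or tipped (distance of any of bowl, onion, lemon, mill, mug, salt, spoon from where it was at the start of the episode above 0.025 m or angle between any of bowl, mill, mug, salt's own z axis and vertical above 0.5 rad).
It also fails if it takes over 64 s, if anything falls off the work surface, if the arm or the gripper's body presses on something with over 40 N, if the wrist force passes 120 N, or if a joint passes its speed limit or range.

## Robot

A 6-joint arm with a two-finger parallel gripper is mounted at the origin on a cart in front of the work surface, level with it; the furniture and walls round the work are solid. World frame = base frame: x ahead of the robot, y to its left, z up, the work surface at z = 0. Lengths are in mm, angles in rad, forces in N, time in s.
With the tool pointing down it reaches from about 400 to 925 mm from the base axis. Payload 12.5 kg.
Tool frame: the origin (TCP) lies at the very end of the fingers, on their centre line; the grasp point (between the pads) lies 19 mm behind it; z points along the fingers, y is the line along which they close (so a half turn about z gives the same grasp; the last joint's range is limited). The gripper opens to 95 mm and grips with 3 to 60 N. Pads are 20 mm wide; open, the fingers measure 119 mm over their backs; the gripper's body (75 mm by 180 mm) begins 59 mm behind the grasp point.
Start: joints at [1.118, 0.491, 1.559, -0, 1.092, -0.106], TCP at [212.415, 587.815, 214.661] pointing down, gripper open.
Joint ranges: [-3.1, 3.1], [-0.84, 2.19], [0.05, 2.79], [-1.13, 4.28], [0.06, 2.93], [-2.69, 2.69]. Speed limits (rad/s): [2.22, 2.22, 2.79, 3.14, 3.14, 3.14].

## Interface

Orientations are given as [roll, pitch, yaw] about the fixed x, y, z axes, in that order (R = Rz(yaw) Ry(pitch) Rx(roll)).
In Python, from cell import env gives the robot as it stands.
- The arm moves only by the shell command python3 steer.py 'ROWS'. ROWS is a JSON list of rows, 1 to 5 of them, each of 5 numbers: dx, dy, dz in mm, then a turn about the tool's z in rad, then the opening from 0.0 (shut) to 1.0 (fully open); each row is the pose to reach, as a shift and turn from the pose commanded when the command began, along the tool's axes at that moment; what a row does not reach only later rows make up. A row lasts 1/12 s, in which the tool goes at most 41.7 mm and 0.125 rad, less where a joint would pass 70% of its speed; a pose out of reach is approached as far as the arm can. The fingers move at their own pace and stop on an object; the grip force is fixed at half the most. Time passes only in rows, so rows that do not move let the fingers close. It prints the time, the measured TCP pose, the force, the opening and the grip force at its end.
- env.state(): the state, without advancing time (a new reading comes with each control period).
- env.read_camera(name): name is "scene" or "top" or "wrist"; returns (picture, depth): 480x640x3 uint8, red, green, blue; 480x640 float32, mm along the optical axis (not along the pixel's ray), 0 where there is no reading.
- env.camera_info(name): a dict with "vertical_fov" (degrees; the focal length in pixels is half the picture's height over the tangent of half this angle, whatever the lens; pixels are square), "cx", "cy" (the principal point, pixels), "dist_coeffs" ([k1, k2, p1, p2, k3] as OpenCV has them; the pictures are not rectified), "origin" and "attitude" of the camera in the world. Camera axes: x right, y down, z forward; pixel columns grow to the right and rows downward; lengths in mm; the calibration is good to about 2 mm. A picture is of the moment at which its call begins: read the wrist's pose just before it. camera_info takes no time and is no camera call; for the wrist camera it gives the pose at the moment of the call.
- env.job_done(): hands the job in; it is judged then, once.
The state is a dict: "t": time; "joints": joint angles; "qvel": joint speeds; "tau": joint torques, N m; "eef_pos": TCP position; "tcp_rot": TCP orientation; "ft_force": force on the tool from outside, world axes, zero at the start; "moment": the same for the moment, N m; "opening": opening from 0.0 (shut) to 1.0 (fully open); "grip_force": force on a finger pad.
Only numpy, scipy, OpenCV 4.12 (cv2) and the standard library are available. Lean on these libraries where they do the work, as an engineer would, in place of code of your own. Each camera call takes 0.05 s, during which the arm holds its last target. There are 200 camera calls.

## Working session

There is one attempt and no reset: what is moved stays moved. The work goes in short steps, Python scripts to look and compute and a shell command to move; the robot and the scene stay as the last step left them, time stands still between calls to the robot, and variables do not carry over. Pictures are saved under pics/ and viewed, at most 10 in all, crops included, and the job is handed in when it is done.

```bash
ls; mkdir -p pics
cat > h.py <<'E'
import numpy as np, cv2
from scipy.spatial.transform import Rotation as R
from cell import env
def K(i):
    f=240/np.tan(np.radians(i["vertical_fov"])/2)
    return np.array([[f,0,i["cx"]],[0,f,i["cy"]],[0,0,1.]]),np.array(i["dist_coeffs"],float)
def Rm(a):
    a=np.array(a,float)
    return a if a.shape==(3,3) else R.from_euler('xyz',a).as_matrix()
def rays(i,uv):
    k,d=K(i); p=cv2.undistortPoints(np.array(uv,float).reshape(-1,1,2),k,d).reshape(-1,2)
    return np.c_[p,np.ones(len(p))]@Rm(i["attitude"]).T
def plane(i,uv,z):
    r=rays(i,uv); o=np.array(i["origin"]); return o+r*((z-o[2])/r[:,2])[:,None]
def cloud(i,dep):
    v,u=np.mgrid[:480,:640]; r=rays(i,np.c_[u.ravel(),v.ravel()])
    return (np.array(i["origin"])+r*dep.reshape(-1,1)).reshape(480,640,3)
def save(n,im): cv2.imwrite(f'pics/{n}.png',im[:,:,::-1])
E
python3 - <<'E'
from h import *
for n in("scene","top"):
    i=env.camera_info(n); print(n,i); im,d=env.read_camera(n); save(n+'0',im); np.savez(n+'0',im=im,d=d)
print(env.state())
E
```

```text
cell.py
pics
steer.py
scene {'vertical_fov': 45.71049358160227, 'cx': 323.4470492905387, 'cy': 251.61842681578005, 'dist_coeffs': array([0.05860844, 0.        , 0.        , 0.        , 0.        ]), 'origin': array([ -37.20801867, -591.38890059, 1018.46344583]), 'attitude': array([-2.45479906,  0.01055973, -0.75248807])}
top {'vertical_fov': 57.449700908739075, 'cx': 325.34904924765357, 'cy': 233.79070430242973, 'dist_coeffs': array([-0.08746453,  0.        ,  0.        ,  0.        ,  0.        ]), 'origin': array([ 319.84887454,    4.72289873, 1155.59016963]), 'attitude': array([-2.96866003e+00,  1.89806545e-03, -1.57539012e+00])}
{'t': 0.1, 'joints': array([ 1.11837966e+00,  4.91485232e-01,  1.55938189e+00, -9.86518669e-06,
        1.09168609e+00, -1.05622710e-01]), 'qvel': array([ 0.00060798, -0.00071127, -0.00153738,  0.00252399, -0.00067888,
        0.0001454 ]), 'tau': array([ 2.28451849e-03, -6.13627052e+01, -2.58606827e+01,  6.94058253e-02,
        4.71005717e-02, -5.81433346e-05]), 'eef_pos': array([212.33042994, 587.60576812, 214.13118756]), 'tcp_rot': array([-3.14063652e+00, -9.25674735e-05,  2.79480320e+00]), 'ft_force': array([-0.45770283, -0.52534199,  0.72073228]), 'moment': array([-0.00910873,  0.03082472,  0.01030352]), 'grip_force': 0.0, 'opening': 1.0011826314874233}
```

View pics/top0.png

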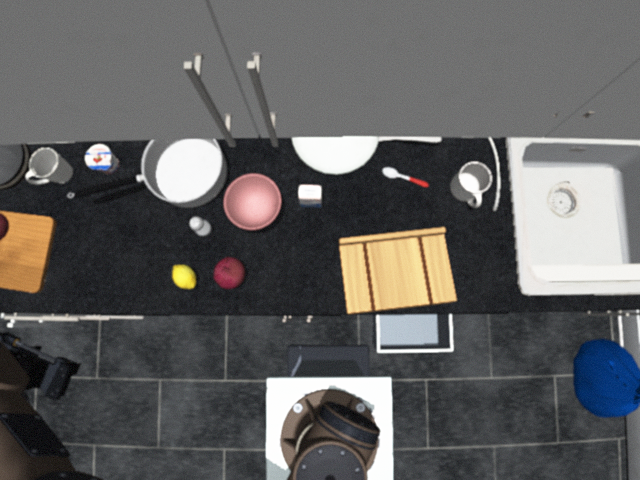

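View pics/scene0.png

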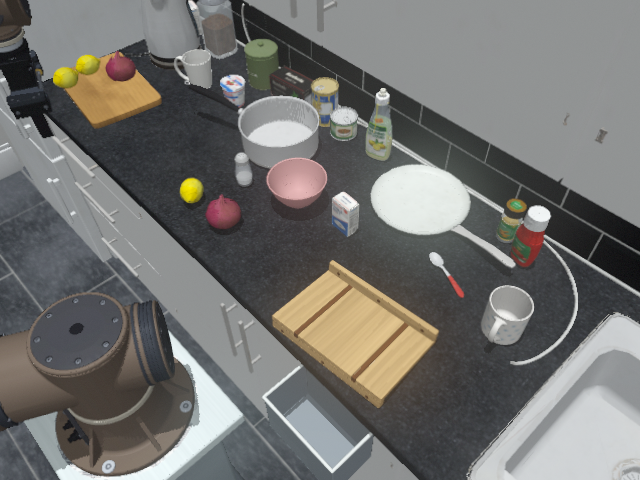

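The top view shows the board at u 340–455, v 228–313. Its upstand is the strip from (340,240) to (445,230), and the bin rim spans u 376–453, v 313–352. The spoon is behind the board at (405,177) and the mug at (470,183). The scene view agrees.

```bash
cat > meas.py <<'E'
from h import *
def fit(P):  # robust line x=a+b*y
    k=np.ones(len(P),bool)
    for _ in range(5):
        b,a=np.polyfit(P[k,1],P[k,0],1); r=P[:,0]-a-b*P[:,1]; k=abs(r)<max(2.5*np.std(r[k]),1)
    return a,b,np.std(r[k])
def wood(im):
    h=cv2.cvtColor(im,cv2.COLOR_RGB2HSV); m=cv2.inRange(h,(8,50,60),(28,220,255))
    m=cv2.morphologyEx(m,cv2.MORPH_CLOSE,np.ones((7,7)))
    n,l,s,c=cv2.connectedComponentsWithStats(m)
    j=[k for k in range(1,n) if 200<c[k][0]<560 and s[k,4]>1500 and 150<c[k][1]<400]
    j=max(j,key=lambda k:s[k,4]); return (l==j).astype(np.uint8)
def board(tag):
    i=env.camera_info("top"); im,d=env.read_camera("top"); save(tag,im)
    m=wood(im); C=cloud(i,d); z=C[...,2]
    us=np.where(m.any(0))[0]; us=us[8:-15]
    back=[(u,np.where(m[:,u])[0].min()-.5) for u in us]
    B=plane(i,back,40.); a,b,s=fit(B)
    cnt,_=cv2.findContours(m,0,1); c=max(cnt,key=cv2.contourArea)
    P=C[m>0]; q=P[(abs(P[:,0]-(a+b*P[:,1])+7)<5)]
    print("upstand back edge x=%.1f%+.4f*y sd %.2f; z there med %.1f"%(a,b,s,np.median(q[:,2])))
    slab=m.copy(); H=P[:,2]
    print("slab z vs distance ahead:",[(-k,round(float(np.median(H[abs(P[:,0]-(a+b*P[:,1])+k)<4])),1)) for k in(30,80,130,170)])
    ap=cv2.approxPolyDP(c,4,True)[:,0]; print("corners px",ap.tolist())
    bl=q[:,1]; print("upstand y",np.percentile(bl,[1,99]).round(1))
    return a,b
E
python3 - <<'E'
from meas import *
board('top1')
i=env.camera_info("top"); D=np.load('top0.npz'); im,d=D['im'],D['d']; C=cloud(i,d)
# bin rim
z=C[...,2]; g=im.astype(int)
w=((g.min(2)>170)&(abs(z+56)<15)); w[:, :340]=0; w[:,490:]=0; w[:300]=0;w[365:]=0
v,u=np.where(w); p=plane(i,np.c_[u,v],-56); print("bin",len(p),p.min(0),p.max(0),np.percentile(p,[2,98],axis=0).round(1),np.median(z[w]))
# worktop edge: dark worktop -> last row with z>-10
E_=[]
for u in list(range(245,335))+list(range(460,510)):
    col=z[260:345,u]; k=np.where(col<-100)[0]; k=k[k>0]
    if len(k): E_.append((u,260+k[0]-.5))
p=plane(i,E_,0); print("edge",len(p),np.percentile(p[:,0],[5,25,50,75,95]).round(1))
h=cv2.cvtColor(im,cv2.COLOR_RGB2HSV)
m=(z>4)&(z<120)&(d>0)&(C[...,0]>400)&(C[...,0]<900)&(C[...,1]<330)&(C[...,1]>-420)
n,l,s,c=cv2.connectedComponentsWithStats(m.astype(np.uint8))
for k in range(1,n):
    if s[k,4]>40:
        q=C[l==k]; print(c[k].round(),s[k,4],q.min(0).round(),q.max(0).round())
print("worktop z",np.median(z[255:265,300:330]), "board px z",z[270,400])
E
```

```text
upstand back edge x=502.8-0.1064*y sd 0.77; z there med 40.6
slab z vs distance ahead: [(-30, 17.8), (-80, 24.0), (-130, 30.2), (-170, 35.2)]
corners px [[445, 227], [340, 237], [346, 312], [456, 301]]
upstand y [-307.   -29.1]
bin 392 [ 206.40638193 -338.15810683  -56.        ] [ 306.1150059  -132.04164406  -56.        ] [[ 206.8 -337.7  -56. ]
 [ 303.  -132.4  -56. ]] -52.58570024834239
edge 140 [305.8 306.  306.2 306.3 307.4]
[354. 152.] 1108 [ 686. -311.    4.] [795.  97.  41.]
[215. 174.] 682 [606. 273.   4.] [785. 330.  87.]
[321. 143.] 41 [761.  -3.   4.] [792.  36.   8.]
[471. 183.] 1265 [ 580. -417.    4.] [ 719. -335.  100.]
[405. 177.] 177 [ 646. -275.    4.] [ 704. -150.   15.]
[252. 201.] 2461 [524. 121.   4.] [691. 284.  77.]
[310. 195.] 486 [594.  16.   4.] [632.  72.  98.]
[204. 226.] 213 [516. 309.   4.] [560. 330.  93.]
[396. 255.] 4923 [ 400. -327.    4.] [541. -27.  47.]
[229. 269.] 552 [400. 215.   5.] [456. 292.  82.]
worktop z 0.23552774527661313 board px z 22.149949262856353
```

```bash
cat > go.py <<'E'
import sys
from h import *
s=env.state(); t=np.array([float(v) for v in sys.argv[1:4]])
Rt=Rm(s["tcp_rot"]); print("t",s["t"],"pos",s["eef_pos"].round(1),"rot",s["tcp_rot"].round(3),"tool-axes shift",(Rt.T@(t-s["eef_pos"])).round(1),"F",s["ft_force"].round(1), "j6",s["joints"][5].round(2))
E
A='[[-26,-28,0,0,1],[-52,-56,0,0,1],[-78,-84,0,0,1],[-104,-112,0,0,1],[-128,-141,0,0,1]]'
python3 steer.py '[[-26,-28,0,0,1],[-52,-56,0,0,1],[-78,-84,0,0,1],[-104,-112,0,0,1],[-128,-141,0,0,1]]'
python3 steer.py '[[-26,-28,0,0,1],[-52,-56,0,0,1],[-78,-84,0,0,1],[-104,-112,0,0,1],[-128,-141,0,0,1]]'
python3 steer.py '[[-26,-28,0,0,1],[-52,-56,0,0,1],[-78,-84,0,0,1],[-104,-112,0,0,1],[-128,-141,0,0,1]]'
python3 steer.py '[[0,0,0,0.12,1],[0,0,0,0.24,1],[0,0,0,0.36,1],[0,0,0,0.48,1],[0,0,0,0.6,1]]'
python3 steer.py '[[0,0,0,0.12,1],[0,0,0,0.24,1],[0,0,0,0.36,1],[0,0,0,0.48,1],[0,0,0,0.6,1]]'
python3 go.py 430 40 100
```

```text
t: 0.57
eef_pos: [285.2, 410.0, 214.5]
tcp_rot: [-3.142, 0.0, 2.795]
ft_force: [0.9, 0.3, 0.1]
opening: 0.998
grip_force: 0.0
t: 0.98
eef_pos: [357.8, 233.9, 214.7]
tcp_rot: [3.141, 0.0, 2.795]
ft_force: [1.4, 0.2, 0.4]
opening: 1.002
grip_force: 0.0
t: 1.4
eef_pos: [430.3, 57.6, 214.7]
tcp_rot: [3.141, 0.0, 2.795]
ft_force: [0.5, 0.7, -0.4]
opening: 1.0
grip_force: 0.0
t: 1.82
eef_pos: [429.7, 59.3, 214.5]
tcp_rot: [-3.141, -0.0, 2.188]
ft_force: [0.1, -0.1, 1.2]
opening: 1.0
grip_force: 0.0
t: 2.23
eef_pos: [429.7, 59.5, 214.5]
tcp_rot: [-3.141, -0.0, 1.589]
ft_force: [0.7, 0.9, 0.1]
opening: 0.997
grip_force: 0.0
t 2.2333 pos [429.7  59.5 214.5] rot [-3.141 -0.     1.589] tool-axes shift [-19.5  -0.  114.5] F [0.7 0.9 0.1] j6 -0.03
```

```bash
python3 steer.py '[[0,0,40,0.018,1],[0,0,80,0.018,1],[0,0,120,0.018,1],[0,0,160,0.018,1],[0,0,190,0.018,1]]'
python3 steer.py '[[0,0,8,0,1],[0,0,16,0,1],[-20,0,16,0,1],[-40,0,16,0,1],[-60,0,16,0,1]]'
python3 go.py 430 -20 8
```

```text
t: 2.65
eef_pos: [429.0, 59.5, 22.3]
tcp_rot: [-3.14, -0.0, 1.577]
ft_force: [1.0, -0.1, 0.1]
opening: 1.003
grip_force: 0.0
t: 3.07
eef_pos: [430.9, -1.1, 9.8]
tcp_rot: [3.14, 0.0, 1.578]
ft_force: [1.3, 0.1, -0.3]
opening: 1.001
grip_force: 0.0
t 3.0667 pos [430.9  -1.1   9.8] rot [3.14  0.    1.578] tool-axes shift [-18.9  -1.    1.8] F [ 1.3  0.1 -0.3] j6 -0.16
```

Run:
```python
from h import *
im,d=env.read_camera("scene"); save('s1',im[150:480,150:560])
```

```text
(no output)
```

View pics/s1.png

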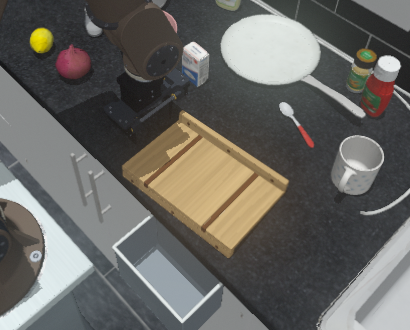

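The gripper stands left of the board at crop (140,110), clear of the carton, with the fingers open along x. I'll push slowly now.

```bash
python3 steer.py '[[-7,0,0,0,1],[-14,0,0,0,1],[-21,0,0,0,1],[-27,0,0,0,1],[-33,0,0,0,1]]'
python3 steer.py '[[-6,0,0,0,1],[-12,0,0,0,1],[-18,0,0,0,1],[-24,0,0,0,1],[-30,0,0,0,1]]'
python3 steer.py '[[-2,0,0,0,1],[-4,0,0,0,1],[-6,0,0,0,1],[-6,0,0,0,1]]'
python3 go.py 430 -85 9
python3 -c "
from meas import *
board('top2')"
```

```text
t: 3.53
eef_pos: [430.9, -33.6, 9.2]
tcp_rot: [3.14, 0.0, 1.578]
ft_force: [0.9, 6.2, 6.5]
opening: 1.0
grip_force: 3.5
t: 3.95
eef_pos: [431.1, -63.5, 9.2]
tcp_rot: [3.14, 0.0, 1.578]
ft_force: [1.8, 7.5, 6.3]
opening: 0.996
grip_force: 3.5
t: 4.28
eef_pos: [430.9, -69.5, 8.9]
tcp_rot: [3.141, 0.0, 1.577]
ft_force: [0.9, 3.5, 2.2]
opening: 1.0
grip_force: 1.3
t 4.2833 pos [430.9 -69.5   8.9] rot [3.141 0.    1.577] tool-axes shift [-15.5  -1.   -0.1] F [0.9 3.5 2.2] j6 -0.32
upstand back edge x=550.4+0.1986*y sd 13.51; z there med 20.4
slab z vs distance ahead: [(-30, 19.6), (-80, 310.7), (-130, 35.8), (-170, 733.5)]
corners px [[466, 235], [375, 237], [342, 225], [312, 225], [305, 218], [221, 194], [208, 203], [190, 232], [182, 263], [171, 270], [184, 297], [205, 462], [221, 467], [215, 395], [221, 325], [234, 328], [229, 471], [252, 479], [278, 330], [421, 370], [438, 345], [447, 313], [472, 308]]
upstand y [-366.9 -148.5]
```

```bash
sed -i 's/m=wood(im); C=cloud(i,d); z=C\[...,2\]/C=cloud(i,d); z=C[...,2]; m=wood(np.where((abs(z-22)<30)[...,None],im,0).astype(np.uint8))/' meas.py
python3 -c "
from meas import *
board('top3')"
```

```text
upstand back edge x=505.9-0.0167*y sd 0.67; z there med 40.9
slab z vs distance ahead: [(-30, 17.6), (-80, 23.9), (-130, 30.1), (-170, 35.3)]
corners px [[382, 237], [449, 263], [454, 272], [450, 312], [471, 310], [466, 235]]
upstand y [-372.7 -150.8]
```

View pics/top3.png

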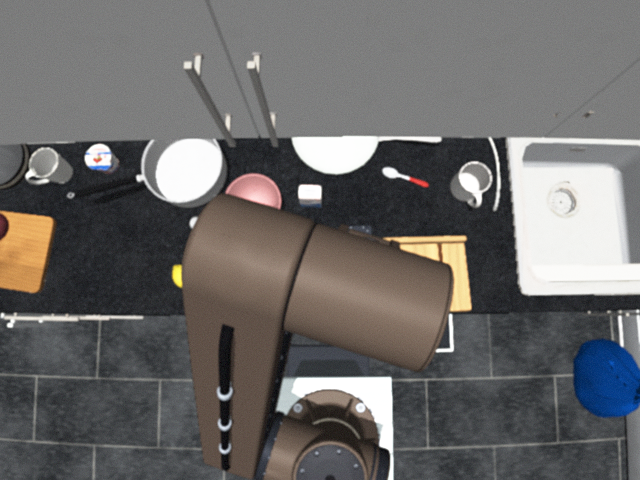

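The board is square to about 1°, with its upstand ending at (466,237). The arm hides the rest, so I'll back off and up, then measure again.

```bash
python3 steer.py '[[10,0,0,0,1],[30,0,0,0,1],[40,0,-30,0,1],[40,0,-70,0,1],[40,0,-110,0,1]]'
python3 steer.py '[[40,0,0,0,1],[80,0,0,0,1],[110,0,0,0,1]]'
python3 -c "
from meas import *
board('top4')"
python3 go.py 560 -230 120
```

```text
t: 4.8
eef_pos: [429.2, -28.1, 119.3]
tcp_rot: [-3.138, -0.001, 1.578]
ft_force: [1.0, -0.3, 1.0]
opening: 1.002
grip_force: 0.0
t: 5.05
eef_pos: [429.2, 82.7, 119.4]
tcp_rot: [3.14, -0.0, 1.575]
ft_force: [0.9, 0.0, -0.3]
opening: 0.999
grip_force: 0.0
upstand back edge x=505.1-0.0201*y sd 0.72; z there med 40.8
slab z vs distance ahead: [(-30, 17.8), (-80, 23.9), (-130, 30.1), (-170, 35.4)]
corners px [[466, 235], [360, 237], [360, 313], [471, 310]]
upstand y [-360.2  -81.2]
t 5.1 pos [428.8  85.9 119.1] rot [ 3.141e+00 -1.000e-03  1.578e+00] tool-axes shift [-316.8  129.    -1. ] F [-1.6  0.9 -0.6] j6 0.04
```

```bash
python3 -c "
from h import *
i=env.camera_info('top'); print(plane(i,[(360,237),(466,235)],40)[:, :2], plane(i,[(360,313),(471,310)],36)[:,:2])"
python3 steer.py '[[-40,0,0,0,1],[-80,0,0,0,1],[-100,0,40,0,1],[-113,0,80,0,1],[-113,0,110,0,1]]'
python3 steer.py '[[-20,0,0,0,1],[-34,0,0,0,1],[-38,0,0,0,1],[-42,0,0,0,1],[-44,0,0,0,1]]'
python3 go.py 430 -82 9
```

```text
[[ 505.86669079  -83.54607337]
 [ 509.71863467 -360.73542269]] [[ 312.05419551  -80.57190191]
 [ 316.44146434 -364.32537663]]
t: 5.52
eef_pos: [430.3, -33.9, 7.3]
tcp_rot: [3.14, 0.0, 1.575]
ft_force: [0.5, -0.3, -0.4]
opening: 1.002
grip_force: 0.0
t: 5.93
eef_pos: [430.4, -76.1, 8.8]
tcp_rot: [-3.141, -0.0, 1.576]
ft_force: [-0.8, 3.4, -2.6]
opening: 0.998
grip_force: 1.2
t 5.9333 pos [430.4 -76.1   8.8] rot [-3.141 -0.     1.576] tool-axes shift [-5.9 -0.4 -0.2] F [-0.8  3.4 -2.6] j6 -0.33
```

```bash
python3 steer.py '[[-2,0,0,0,1],[-4,0,0,0,1],[-6,0,0,0,1],[-6,0,0,0,1]]'
python3 steer.py '[[10,0,0,0,1],[30,0,0,0,1],[40,0,-40,0,1],[40,0,-80,0,1],[40,0,-120,0,1]]'
python3 steer.py '[[40,0,0,0,1],[80,0,0,0,1],[110,0,0,0,1]]'
python3 -c "
from meas import *
board('top5')"
python3 go.py 550 -232 130
```

```text
t: 6.27
eef_pos: [430.7, -82.4, 8.9]
tcp_rot: [3.141, 0.0, 1.577]
ft_force: [-0.2, 1.4, 1.1]
opening: 1.001
grip_force: 0.9
t: 6.68
eef_pos: [429.8, -41.2, 129.7]
tcp_rot: [-3.14, -0.0, 1.578]
ft_force: [0.7, -0.2, -0.4]
opening: 1.002
grip_force: 0.0
t: 6.93
eef_pos: [429.6, 69.7, 129.7]
tcp_rot: [3.139, -0.0, 1.576]
ft_force: [1.2, -0.5, -0.9]
opening: 0.997
grip_force: 0.0
upstand back edge x=508.4-0.0049*y sd 0.76; z there med 40.4
slab z vs distance ahead: [(-30, 17.8), (-80, 24.1), (-130, 29.8), (-170, 35.3)]
corners px [[471, 236], [364, 237], [365, 313], [475, 311]]
upstand y [-386.   -94.7]
t 6.9833 pos [429.2  72.9 129.4] rot [ 3.140e+00 -1.000e-03  1.578e+00] tool-axes shift [-305.8  118.6   -0.6] F [-2.1  1.1 -0.3] j6 0.01
```

```bash
python3 steer.py '[[-36,14,0,0,1],[-72,28,0,0,1],[-108,42,0,0,1],[-144,56,0,0,1],[-180,70,0,0,1]]'
python3 steer.py '[[-36,14,0,0,1],[-72,28,0,0,1],[-100,40,0,0,1],[-126,49,0,0,1]]'
python3 steer.py '[[0,0,0,0.12,1],[0,0,0,0.24,1],[0,0,0,0.36,1],[0,0,0,0.48,1],[0,0,0,0.6,1]]'
python3 steer.py '[[0,0,0,0.12,1],[0,0,0,0.24,1],[0,0,0,0.36,1],[0,0,0,0.48,1],[0,0,0,0.6,1]]'
python3 steer.py '[[0,0,0,0.12,1],[0,0,0,0.24,1],[0,0,0,0.36,1],[0,0,0,0.376,1]]'
python3 go.py 540 -235 8
```

```text
t: 7.4
eef_pos: [501.4, -113.3, 128.8]
tcp_rot: [3.141, 0.0, 1.577]
ft_force: [1.0, 0.0, -0.1]
opening: 1.001
grip_force: 0.0
t: 7.73
eef_pos: [551.4, -239.4, 128.5]
tcp_rot: [3.141, 0.0, 1.576]
ft_force: [-1.2, 0.5, 1.1]
opening: 0.998
grip_force: 0.0
t: 8.15
eef_pos: [550.7, -237.2, 128.6]
tcp_rot: [3.141, 0.0, 0.971]
ft_force: [-0.3, 0.3, 0.7]
opening: 1.0
grip_force: 0.0
t: 8.57
eef_pos: [550.8, -237.1, 128.6]
tcp_rot: [3.141, -0.0, 0.371]
ft_force: [-0.9, -0.0, -0.2]
opening: 0.999
grip_force: 0.0
t: 8.9
eef_pos: [550.8, -237.2, 128.6]
tcp_rot: [3.141, -0.0, -0.004]
ft_force: [-0.2, -0.3, 0.6]
opening: 0.998
grip_force: 0.0
t 8.9 pos [ 550.8 -237.2  128.6] rot [ 3.141 -0.    -0.004] tool-axes shift [-10.8  -2.2 120.6] F [-0.2 -0.3  0.6] j6 1.06
```

```bash
python3 steer.py '[[-10,-2,30,0,1],[-10,-2,60,0,1],[-10,-2,90,0,1],[-10,-2,110,0,1],[-10,-2,119,0,1]]'
python3 steer.py '[[-8,0,0,0,1],[-14,0,0,0,1],[-19,0,0,0,1],[-24,0,0,0,1],[-29,0,0,0,1]]'
python3 steer.py '[[-5,0,0,0,1],[-10,0,0,0,1],[-14,0,0,0,1],[-17,0,0,0,1],[-17,0,0,0,1]]'
python3 -c "
from meas import *
board('top6')"
python3 go.py 488 -235 8
```

```text
t: 9.32
eef_pos: [539.6, -234.8, 7.0]
tcp_rot: [-3.14, 0.003, 0.004]
ft_force: [0.4, 1.2, -0.7]
opening: 1.0
grip_force: 0.0
t: 9.73
eef_pos: [512.1, -236.4, 10.9]
tcp_rot: [3.14, -0.003, 0.001]
ft_force: [4.2, -0.3, 1.0]
opening: 1.001
grip_force: 2.4
t: 10.15
eef_pos: [493.9, -235.8, 10.0]
tcp_rot: [-3.141, 0.0, 0.001]
ft_force: [0.9, -0.4, -0.3]
opening: 1.001
grip_force: 0.0
t 10.2 pos [ 494.1 -235.8    9.9] rot [-3.141e+00  0.000e+00  1.000e-03] tool-axes shift [-6.1 -0.8  1.9] F [ 0.4 -0.4 -0.1] j6 1.0Traceback (most recent call last):
  File "<string>", line 3, in <module>
    board('top6')
    ~~~~~^^^^^^^^
  File "meas.py", line 15, in board
    C=cloud(i,d); z=C[...,2]; m=wood(np.where((abs(z-22)<30)[...,None],im,0).astype(np.uint8))
                                ~~~~^^^^^^^^^^^^^^^^^^^^^^^^^^^^^^^^^^^^^^^^^^^^^^^^^^^^^^^^^^
  File "meas.py", line 12, in wood
    j=max(j,key=lambda k:s[k,4]); return (l==j).astype(np.uint8)
ValueError: max() iterable argument is empty
```

```bash
cat > sc.py <<'E'
import sys
from meas import *
i=env.camera_info("scene"); im,d=env.read_camera("scene"); save(sys.argv[1],im[180:480,200:560])
C=cloud(i,d); h=cv2.cvtColor(im,cv2.COLOR_RGB2HSV); m=cv2.inRange(h,(8,50,60),(28,220,255))>0
P=C[m&(C[...,0]>230)&(C[...,0]<560)&(C[...,1]<-60)&(C[...,1]>-400)&(abs(C[...,2]-20)<40)]
for x in range(270,530,10):
    q=P[abs(P[:,0]-x)<5]
    if len(q)>10: print(x,len(q),np.percentile(q[:,2],[10,50,90]).round(1),np.percentile(q[:,1],[1,99]).round(0))
E
python3 sc.py s2
```

```text
290 986 [-13.3   3.7  15.2] [-370.  -98.]
300 752 [11.6 14.3 16.7] [-372.  -97.]
310 778 [ 9.2 14.  16.8] [-393.  -95.]
320 710 [11.8 14.5 16.8] [-372.  -95.]
330 713 [11.5 14.3 16.7] [-372.  -96.]
340 679 [11.7 14.2 16.8] [-371.  -97.]
350 701 [11.6 14.2 16.7] [-372.  -97.]
360 687 [11.2 14.1 16.9] [-375.  -97.]
370 691 [11.3 14.2 16.9] [-378.  -95.]
380 678 [11.1 14.1 16.7] [-378.  -95.]
390 682 [11.3 14.1 16.7] [-385.  -96.]
400 648 [11.4 14.2 16.6] [-378.  -95.]
410 675 [10.9 14.1 16.6] [-386.  -95.]
420 635 [11.2 14.1 16.8] [-374.  -95.]
430 628 [11.3 14.1 16.6] [-373.  -96.]
440 644 [11.4 14.3 16.9] [-376.  -96.]
450 610 [11.5 14.1 16.6] [-372.  -94.]
460 624 [11.7 14.3 16.8] [-372.  -97.]
470 1405 [14.7 32.7 41.2] [-372.  -96.]
480 278 [36.8 39.7 41.9] [-373.  -97.]
500 115 [-2.2  0.6  3.4] [-357.  -86.]
510 85 [-2.3 -0.2  2.7] [-331. -225.]
520 22 [-3.6 -1.5  1.1] [-330. -175.]
```

View pics/s2.png

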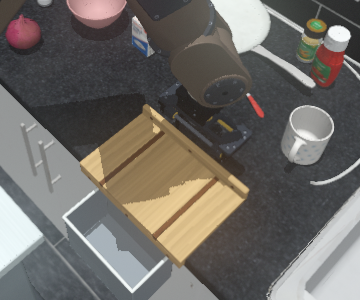

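The board lies flat (slab top z 14 everywhere, y −372…−96). I'll lift clear behind the upstand and measure the heel.

```bash
python3 steer.py '[[20,0,0,0,1],[28,0,-40,0,1],[28,0,-80,0,1],[28,0,-110,0,1]]'
python3 steer.py '[[0,40,0,0,1],[0,80,0,0,1],[0,120,0,0,1],[0,160,0,0,1],[0,200,0,0,1]]'
python3 go.py 445 -235 130; python3 steer.py '[[0,-40,0,0,1],[0,-80,0,0,1],[0,-120,0,0,1],[0,-160,0,0,1],[0,-200,0,0,1]]'
python3 steer.py '[[0,-40,0,0,1],[0,-80,0,0,1],[0,-120,0,0,1],[0,-160,0,0,1],[0,-200,0,0,1]]'
python3 -c "
from meas import *
board('top7')"
```

```text
t: 10.58
eef_pos: [523.0, -235.7, 121.5]
tcp_rot: [-3.142, 0.0, 0.001]
ft_force: [1.2, -0.7, -0.1]
opening: 1.002
grip_force: 0.0
t: 11.0
eef_pos: [522.3, -437.5, 119.6]
tcp_rot: [-3.141, 0.0, 0.001]
ft_force: [1.6, 0.6, 0.6]
opening: 1.001
grip_force: 0.0
t 11.0 pos [ 522.3 -437.5  119.6] rot [-3.141e+00  0.000e+00  1.000e-03] tool-axes shift [ -77.1 -202.6  -10.3] F [1.6 0.6 0.6] j6 0.78
t: 11.42
eef_pos: [521.9, -234.1, 119.3]
tcp_rot: [-3.141, 0.001, 0.0]
ft_force: [0.8, 1.3, 0.8]
opening: 0.999
grip_force: 0.0
t: 11.83
eef_pos: [521.9, -33.9, 119.6]
tcp_rot: [-3.141, 0.0, 0.001]
ft_force: [1.4, 0.1, -0.4]
opening: 0.998
grip_force: 0.0
upstand back edge x=480.8-0.0107*y sd 0.74; z there med 40.2
slab z vs distance ahead: [(-30, 15.0), (-80, 14.6), (-130, 14.9), (-170, 14.7)]
corners px [[472, 246], [380, 246], [381, 257], [386, 258], [384, 306], [401, 310], [406, 320], [472, 319]]
upstand y [-387.7 -135.7]
```

```bash
python3 steer.py '[[0,40,0,0,1],[0,80,0,0,1],[0,120,0,0,1],[0,160,0,0,1],[0,200,0,0,1]]'
python3 steer.py '[[-5,0,36,0,1],[-8,0,72,0,1],[-8,0,100,0,1],[-8,0,110,0,1]]'
python3 steer.py '[[-8,0,0,0,1],[-14,0,0,0,1],[-19,0,0,0,1],[-23,0,0,0,1],[-26,0,0,0,1]]'
python3 steer.py '[[-2,0,0,0,1],[-4,0,0,0,1],[-4,0,0,0,1]]'
python3 go.py 484 -235 10; python3 sc.py s3 | tail -6
```

```text
t: 12.3
eef_pos: [522.2, -237.5, 119.5]
tcp_rot: [-3.141, 0.001, 0.001]
ft_force: [0.1, 0.3, 0.2]
opening: 0.999
grip_force: 0.0
t: 12.63
eef_pos: [512.7, -235.2, 6.0]
tcp_rot: [-3.139, 0.005, 0.0]
ft_force: [-0.0, -0.2, -0.8]
opening: 0.998
grip_force: 0.0
t: 13.05
eef_pos: [489.4, -236.4, 11.3]
tcp_rot: [3.14, -0.004, 0.001]
ft_force: [6.6, 0.8, 3.4]
opening: 1.001
grip_force: 2.9
t: 13.3
eef_pos: [485.9, -236.6, 11.1]
tcp_rot: [3.139, -0.004, 0.001]
ft_force: [4.4, -1.1, 4.1]
opening: 0.996
grip_force: 2.4
t 13.3 pos [ 485.9 -236.6   11.1] rot [ 3.139e+00 -4.000e-03  1.000e-03] tool-axes shift [-1.9 -1.6  1.1] F [ 4.4 -1.1  4.1] j6 0.99
450 609 [11.3 14.  16.7] [-374.  -95.]
460 1409 [13.5 27.9 40.6] [-373.  -97.]
470 420 [37.1 39.8 42.2] [-374.  -97.]
490 78 [-2.   0.4  3.1] [-360.  -92.]
500 112 [-2.6 -0.2  2.3] [-330. -231.]
510 30 [-1.8  0.4  2. ] [-328. -255.]
```

```bash
python3 steer.py '[[10,0,0,0,1],[20,0,0,0,1],[20,0,-40,0,1],[20,0,-75,0,1],[20,0,-75,0,1]]'
python3 steer.py '[[-35,0,0,0,1],[-70,0,0,0,1],[-72,0,0,0,1],[-72,0,0,0,1]]'
python3 steer.py '[[0,0,20,0,1],[0,0,40,0,1],[0,0,55,0,1],[0,0,63,0,1],[0,0,63,0,1]]'
python3 go.py 448 -235 22; python3 sc.py s4 | tail -7
```

```text
t: 13.77
eef_pos: [507.3, -236.7, 89.7]
tcp_rot: [3.138, -0.006, 0.002]
ft_force: [0.3, -0.5, 0.9]
opening: 1.0
grip_force: 0.0
t: 14.1
eef_pos: [431.9, -235.8, 84.7]
tcp_rot: [-3.141, 0.001, -0.0]
ft_force: [1.2, -0.4, -0.0]
opening: 1.002
grip_force: 0.0
t: 14.52
eef_pos: [433.0, -235.6, 20.0]
tcp_rot: [-3.14, 0.002, 0.001]
ft_force: [0.4, 0.6, 0.3]
opening: 0.999
grip_force: 0.0
t 14.5167 pos [ 433.  -235.6   20. ] rot [-3.14e+00  2.00e-03  1.00e-03] tool-axes shift [15.  -0.6 -2. ] F [0.4 0.6 0.3] j6 0.94
420 680 [11.4 14.4 17.5] [-373.  -95.]
430 598 [11.5 14.2 16.6] [-373.  -96.]
440 476 [11.4 14.2 16.6] [-373.  -97.]
450 293 [11.  13.8 16.7] [-374.  -95.]
460 563 [13.5 24.5 39.6] [-373. -177.]
470 174 [36.4 39.3 42. ] [-374. -225.]
490 41 [-2.1 -0.3  2.3] [-359. -214.]
```

```bash
python3 steer.py '[[4,0,0,0,1],[8,0,0,0,1],[12,0,0,0,1],[15,0,0,0,1],[16,0,0,0,1]]'
python3 steer.py '[[1,0,0,0,1],[2,0,0,0,1],[3,0,0,0,1]]'
python3 steer.py '[[0.7,0,0,0,1],[1.4,0,0,0,1],[2,0,0,0,1]]'
python3 go.py 456 -235 20
```

```text
t: 14.98
eef_pos: [448.8, -235.8, 22.0]
tcp_rot: [3.142, 0.0, 0.001]
ft_force: [-6.6, -2.2, 4.7]
opening: 1.001
grip_force: 3.2
t: 15.23
eef_pos: [450.5, -235.5, 21.9]
tcp_rot: [-3.14, 0.002, 0.001]
ft_force: [-8.1, -0.1, 6.4]
opening: 1.0
grip_force: 4.1
t: 15.48
eef_pos: [452.4, -235.4, 21.9]
tcp_rot: [-3.14, 0.002, 0.001]
ft_force: [-9.3, 0.5, 5.6]
opening: 1.003
grip_force: 4.1
t 15.4833 pos [ 452.4 -235.4   21.9] rot [-3.14e+00  2.00e-03  1.00e-03] tool-axes shift [ 3.6 -0.4  1.9] F [-9.3  0.5  5.6] j6 0.96
```

```bash
python3 steer.py '[[0.5,0,0,0,1],[1,0,0,0,1],[1.5,0,0,0,1]]'
python3 steer.py '[[0.5,0,0,0,1],[1,0,0,0,1],[1,0,0,0,1]]'
python3 go.py 456 -235 20
```

```text
t: 15.73
eef_pos: [453.9, -235.3, 21.9]
tcp_rot: [-3.14, 0.002, 0.001]
ft_force: [-7.4, -0.4, 7.3]
opening: 1.0
grip_force: 4.1
t: 15.98
eef_pos: [454.9, -235.4, 21.9]
tcp_rot: [-3.14, 0.002, 0.001]
ft_force: [-9.0, 0.7, 6.4]
opening: 1.001
grip_force: 3.7
t 15.9833 pos [ 454.9 -235.4   21.9] rot [-3.14e+00  2.00e-03  1.00e-03] tool-axes shift [ 1.1 -0.3  1.9] F [-9.   0.7  6.4] j6 0.96
```

```bash
python3 steer.py '[[0.5,0,0,0,1],[1,0,0,0,1],[1,0,0,0,1]]'
python3 steer.py '[[0.5,0,0,0,1],[1,0,0,0,1],[1,0,0,0,1]]'
python3 go.py 456 -235 20; python3 sc.py s5 | tail -5
```

```text
t: 16.23
eef_pos: [456.0, -235.4, 21.9]
tcp_rot: [-3.14, 0.002, 0.001]
ft_force: [-7.3, -0.1, 6.1]
opening: 0.998
grip_force: 3.7
t: 16.48
eef_pos: [456.2, -235.3, 21.9]
tcp_rot: [-3.14, 0.004, 0.001]
ft_force: [-12.1, -1.3, 8.4]
opening: 1.001
grip_force: 6.2
t 16.4833 pos [ 456.2 -235.3   21.9] rot [-3.14e+00  4.00e-03  1.00e-03] tool-axes shift [-0.2 -0.3  1.9] F [-12.1  -1.3   8.4] j6 0.97
450 600 [11.7 14.4 16.9] [-372.  -96.]
460 559 [11.4 14.  16.9] [-373.  -96.]
470 737 [13.5 27.  40.7] [-373.  -94.]
480 157 [36.4 39.5 41.8] [-373. -180.]
500 36 [-2.6  0.4  2.8] [-361. -287.]
```

The tool has stalled at x 456.2 and the force is rising, so the lip has reached the edge. A little more push will square it.

```bash
python3 steer.py '[[0.5,0,0,0,1],[1,0,0,0,1],[1,0,0,0,1]]'
python3 steer.py '[[0.5,0,0,0,1],[1,0,0,0,1],[1,0,0,0,1]]'
```

```text
t: 16.78
eef_pos: [456.3, -235.3, 21.9]
tcp_rot: [-3.139, 0.005, 0.001]
ft_force: [-17.9, -3.9, 11.7]
opening: 1.001
grip_force: 9.4
t: 17.03
eef_pos: [456.3, -235.2, 21.8]
tcp_rot: [-3.139, 0.007, 0.001]
ft_force: [-25.3, -6.7, 14.4]
opening: 0.999
grip_force: 12.5
```

Firmly seated. I'll retreat and check.

```bash
python3 steer.py '[[-5,0,0,0,1],[-10,0,0,0,1],[-18,0,0,0,1],[-18,0,-20,0,1],[-18,0,-60,0,1]]'
python3 steer.py '[[0,0,-40,0,1],[0,-40,-60,0,1],[0,-80,-60,0,1],[0,-120,-60,0,1],[0,-160,-60,0,1]]'
python3 steer.py '[[0,-40,0,0,1],[0,-80,0,0,1],[0,-120,0,0,1],[0,-150,0,0,1],[0,-150,0,0,1]]'
python3 sc.py s6
python3 -c "
from meas import *
board('top8')"
```

```text
t: 17.45
eef_pos: [440.1, -234.9, 79.3]
tcp_rot: [-3.137, 0.005, 0.0]
ft_force: [0.3, 0.1, -0.3]
opening: 1.0
grip_force: 0.0
t: 17.87
eef_pos: [441.4, -74.4, 142.2]
tcp_rot: [3.141, -0.002, -0.0]
ft_force: [1.9, 1.4, -0.9]
opening: 1.0
grip_force: 0.0
t: 18.28
eef_pos: [441.2, 78.1, 141.7]
tcp_rot: [-3.141, -0.001, 0.005]
ft_force: [0.1, -0.2, 0.6]
opening: 1.001
grip_force: 0.0
290 1001 [-13.7   3.6  15. ] [-371.  -98.]
300 744 [11.4 14.  16.5] [-372.  -97.]
310 732 [11.2 14.1 16.6] [-374.  -95.]
320 723 [11.6 14.1 16.7] [-372.  -96.]
330 708 [11.7 14.1 16.6] [-372.  -95.]
340 696 [11.4 14.3 16.8] [-372.  -96.]
350 690 [11.5 14.2 16.7] [-372.  -96.]
360 678 [11.3 14.  16.7] [-373.  -96.]
370 691 [11.1 13.9 16.6] [-376.  -94.]
380 680 [11.3 14.1 16.6] [-378.  -95.]
390 675 [11.2 14.3 16.6] [-374.  -95.]
400 661 [11.2 14.2 16.5] [-379.  -97.]
410 664 [11.1 14.1 16.9] [-383.  -95.]
420 646 [11.6 14.2 16.6] [-373.  -95.]
430 620 [11.7 14.3 16.4] [-373.  -97.]
440 652 [11.2 14.4 16.8] [-378.  -95.]
450 602 [11.8 14.2 16.6] [-372.  -95.]
460 619 [11.6 14.2 17. ] [-373.  -95.]
470 1401 [14.5 32.4 41. ] [-373.  -97.]
480 284 [37.  39.3 41.8] [-373.  -98.]
500 141 [-1.6  0.4  2.9] [-364.  -77.]
510 104 [-2.1  0.2  2.7] [-333. -139.]
520 60 [-2.2  0.1  2.9] [-317. -206.]
upstand back edge x=482.3-0.0049*y sd 0.75; z there med 40.3
slab z vs distance ahead: [(-30, 14.7), (-80, 14.5), (-130, 14.6), (-170, 14.5)]
corners px [[472, 246], [365, 246], [365, 320], [472, 319]]
upstand y [-387.3  -94.9]
```

View pics/top8.png

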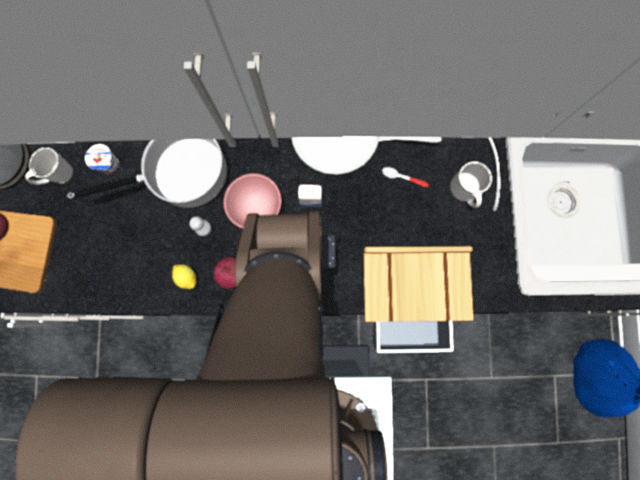

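The board at u 365–472, v 246–320 is square and flat over the bin at u 376–453, and the bystanders are where they were. The lip stopped against the edge under a firm push. I'm handing in.

```bash
python3 -c "
from cell import env
print(env.job_done())"
```

```text
the job is handed in; nothing more can be done
None
```

I handed the job in: the board lies flat with its lip pushed firmly against the worktop's edge, measured about 1 mm off the bin's middle and under 0.3° out of square, with nothing else visibly moved; no verdict came back.

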